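# Find and seat the rocking cover of a spare-parts caddy

### The arm

A 7-joint arm with a two-finger parallel gripper is mounted at the origin on the work surface. World frame = base frame: x ahead of the robot, y to its left, z up, the work surface at z = 0. Lengths are in m, angles in rad, forces in N, time in s.
With the tool pointing down it reaches from about 0.4 to 0.925 m from the base axis. Payload 5.6 kg.
Tool frame: the origin (TCP) lies between the finger pads; the fingertips stand 11 mm ahead of it and the grasp point (between the pads) lies 8 mm behind it; z points along the fingers, y is the direction in which the jaws open and shut (so a half turn about z gives the same grasp; the last joint's range is limited). The gripper opens to 85 mm and grips with 20 to 120 N. Pads are 22 mm wide; open, the fingers measure 114 mm over their backs; the gripper's body (76 mm by 85 mm) begins 54 mm behind the grasp point. The pads swing forward as they close: fully open they stand 13 mm farther back than shut.
Start: joints at [-1.38, 0.468, -0.012, 1.603, 0.006, 1.071, -0.056], TCP at [0.151, 0.632, 0.242] pointing down, gripper open.
Joint ranges: [-2.53, 2.53], [-0.31, 2.02], [-1.57, 1.55], [0.28, 2.44], [-1.29, 4.43], [0.15, 1.84], [-2.92, 2.92]. Speed limits (rad/s): [2.57, 2.57, 3.14, 3.14, 3.14, 3.14, 3.14].

### API

Orientations are given as a unit quaternion [x, y, z, w].
In Python, from cell import * gives the robot as it stands. The module is installed in compiled form; this text tells all that it offers.
- The arm moves only by the tool move_arm, never from a script. Its argument "steps" is one flat list of numbers, 7 for each row, row after row: the shift along the tool's x, y, z in m, then the turn, a rotation vector about the tool's x, y, z in degrees, then the gripper command: -1 is fully open, 1 is shut, values between are in proportion. A call has 1 to 20 rows; each row shifts and turns the commanded pose from where the row before left it, along the tool's axes as they then stand; what a row does not reach is not made up. A row lasts 1/10 s, in which the tool goes at most 50 mm and 8.59 degrees, less where a joint would pass 70% of its speed; a pose out of reach is approached as far as the arm can. A call is refused whole if a number of a shift passes 0.05 or a number of a turn 8.59, either way. A call with a gripper value outside its range is refused whole. The fingers move at their own pace and stop on an object; "squeeze" is the grip in N (left out, the last holds). Time passes only in rows, so rows that do not move let the fingers close. It gives the time, the measured TCP pose, the force and the opening at its end, in the units of the state.
- get_obs(): the state, without advancing time (a new reading comes with each control period).
- read_camera(name): name is "scene" or "top" or "wrist"; returns a dict with "pixels" (400x640x3 uint8, blue, green, red), "depth" (400x640 float32, m along the optical axis (not along the pixel's ray), 0 where there is no reading), "fov_y" (degrees; the focal length in pixels is half the picture's height over the tangent of half this angle, whatever the lens; pixels are square), "cx", "cy" (the principal point, pixels), "origin" and "orientation" of the camera in the world. Camera axes: x right, y down, z forward; pixel columns grow to the right and rows downward; lengths in m; the calibration is good to about 2 mm. A picture is of the moment at which its call begins.
- job_done(): hands the job in, once; it reports no verdict.
The state is a dict: "clock": time; "joints": joint angles; "qvel": joint speeds; "joint_torque": joint torques, N m; "tcp_pos": TCP position; "tcp_rot": TCP orientation; "wrist_force": force on the tool from outside, world axes, zero at the start; "ft_torque": the same for the moment, N m; "grip_width": opening from 0.0 (shut) to 1.0 (fully open).
Only numpy, scipy, OpenCV 4.12 (cv2) and the standard library are available. Lean on these libraries where they do the work, as an engineer would, in place of code of your own. Each camera call takes 0.05 s, during which the arm holds its last target.

### The job

One of the four white covers on the parts caddy is not snapped home: first press each cover near its end, over the ribs, until you find the one that rocks. Then press that cover down in its middle, on the ring mark, until it is fully home, and finish with your fingers still pressing on it, hands off all the other covers: the job ends while you hold it pressed. Only press: do not pry or lift any cover, and leave the other parts lying where they are.

Things in the scene. Friction and masses are not known exactly. Their poses are not given: they have to be found in the camera images.
- caddy: Fixed grey-topped blue block, 190 (x) by 390 (y) by 50 mm high, standing on the counter; its origin is the centre of its underside, z up. It carries a row, along its y axis, of four identical white rectangular snap covers. Its place and its yaw (up to 0.3 rad) vary. Three small loose parts stand on its deck in a strip 25 to 95 mm along +x from its origin.
- place1 (a point): Point of the block's deck (50 mm above the counter) right under the middle of cover 1, counted from the block's +y end; the covers are 92 mm apart. Axes as the block's. Covers are 88 mm along the block's x, 64 mm along its y; at the start their flat tops lie 23 to 27 mm above the deck.
- place2 (a point): Point of the block's deck (50 mm above the counter) right under the middle of cover 2, counted from the block's +y end; the covers are 92 mm apart. Axes as the block's. A cover's height differs from cover to cover and does not tell which one is loose.
- place3 (a point): Point of the block's deck (50 mm above the counter) right under the middle of cover 3, counted from the block's +y end; the covers are 92 mm apart. Axes as the block's. Each cover has a ring mark in its middle and two cross ribs near each end, 24 and 36 mm from the middle along the block's x.
- place4 (a point): Point of the block's deck (50 mm above the counter) right under the middle of cover 4, counted from the block's +y end; the covers are 92 mm apart. Axes as the block's.
- seat_a (a joint): How deep cover a is pushed down, m: 0 = resting loose, 0.004 = snapped fully home (it stays where pushed), negative = pulled up. Letters a to d are in unknown order: which cover lies over which place changes from start to start. A loose cover moves down when about 11 N or more is pressed on its middle, then stops hard; 15 to 25 N is right.
- seat_b (a joint): How deep cover b is pushed down, m: 0 = resting loose, 0.004 = snapped fully home (it stays where pushed), negative = pulled up. Letters a to d are in unknown order: which cover lies over which place changes from start to start. Pressed at an end a loose cover only rocks.
- seat_c (a joint): How deep cover c is pushed down, m: 0 = resting loose, 0.004 = snapped fully home (it stays where pushed), negative = pulled up. Letters a to d are in unknown order: which cover lies over which place changes from start to start.
- seat_d (a joint): How deep cover d is pushed down, m: 0 = resting loose, 0.004 = snapped fully home (it stays where pushed), negative = pulled up. Letters a to d are in unknown order: which cover lies over which place changes from start to start.
- cover_a (a joint): Tilt of cover a, rad, about the block's y axis through its middle; 0 = level, positive = its +x end down. A cover that is home stays level (within 0.02); the loose one tips about 0.13 when pressed 30 mm from its middle along the block's x with 1 to 3 N (the fingertip sinks 3 to 4 mm, then stops hard), and springs back level when let go.
- cover_b (a joint): Tilt of cover b, rad, about the block's y axis through its middle; 0 = level, positive = its +x end down. A cover that is home stays level (within 0.02); the loose one tips about 0.13 when pressed 30 mm from its middle along the block's x with 1 to 3 N (the fingertip sinks 3 to 4 mm, then stops hard), and springs back level when let go.
- cover_c (a joint): Tilt of cover c, rad, about the block's y axis through its middle; 0 = level, positive = its +x end down. A cover that is home stays level (within 0.02); the loose one tips about 0.13 when pressed 30 mm from its middle along the block's x with 1 to 3 N (the fingertip sinks 3 to 4 mm, then stops hard), and springs back level when let go.
- cover_d (a joint): Tilt of cover d, rad, about the block's y axis through its middle; 0 = level, positive = its +x end down. A cover that is home stays level (within 0.02); the loose one tips about 0.13 when pressed 30 mm from its middle along the block's x with 1 to 3 N (the fingertip sinks 3 to 4 mm, then stops hard), and springs back level when let go.
- impeller: White fan wheel, 56 mm across, 30 mm high, loose on the block's deck; origin: centre of its underside. A bystander: leave it alone.
- coupling: Black star coupling with brass core, 48 mm across, 28 mm high, loose on the block's deck; origin: centre of its underside. A bystander: leave it alone.
- gear: White gear with a steel stub, 50 mm across, 26 mm high, loose on the block's deck; origin: centre of its underside. A bystander: leave it alone.
- crank: Cream-yellow crank handle, 200 mm long along its x, 40 mm high, lying on the counter on the robot's side of the block; origin: centre of its underside. A bystander: leave it alone.
- jar: Amber jar with white cap, 52 mm across, 70 mm high, on the counter beside the block; origin: centre of its underside. A bystander: leave it alone.
- seal: Black rubber ring, 54 mm across, 8 mm high, on the counter beside the block; origin: centre of its underside. A bystander: leave it alone.
- clip: Green plastic clip, 45 by 26 by 32 mm high, on the counter beside the block; origin: centre of its underside. A bystander: leave it alone.

How it is judged:
By the outcome, as a careful person would: the job done as asked, in the order asked, and still so for the second after the job is handed in, while the arm keeps its last pose, push and grip.
It also fails if it takes over 48 s, if anything falls off the work surface, if the arm or the gripper's body presses on something with over 40 N, if the wrist force passes 120 N, or if a joint passes its speed limit or range.

## Working session

There is one attempt and no reset: what is moved stays moved. The work goes in short steps, Python scripts to look and compute and a tool call to move; the robot and the scene stay as the last step left them, time stands still between calls to the robot, and variables do not carry over. Pictures are saved under pics/ and viewed, and the job is handed in when it is done.

Besides the shell and the picture viewer there is one more tool, called after "Request:" as name(argument=value, ...), one argument or row to a line, values as JSON. move_arm: Moves the arm, as the interface text tells. Its arguments: {"type":"object","properties":{"steps":{"type":"array","items":{"type":"number"}},"squeeze":{"type":"number"}},"required":["steps"]}

```bash
mkdir -p pics; cat > h.py <<'E'
from cell import *
import numpy as np, cv2
from scipy.spatial.transform import Rotation as R
def cam(n):
    c=read_camera(n); c['f']=200/np.tan(np.radians(c['fov_y'])/2); c['R']=R.from_quat(c['orientation']).as_matrix(); c['o']=np.array(c['origin']); return c
def ray(c,u,v):
    d=np.array([(u-c['cx'])/c['f'],(v-c['cy'])/c['f'],1.0]); return c['R']@d
def onplane(c,u,v,z):
    d=ray(c,u,v); return c['o']+d*(z-c['o'][2])/d[2]
def pts(c):
    v,u=np.mgrid[0:400,0:640]; d=c['depth']
    p=np.stack([(u-c['cx'])/c['f']*d,(v-c['cy'])/c['f']*d,d],-1)
    return p@c['R'].T+c['o']
def proj(c,p):
    q=c['R'].T@(np.array(p)-c['o']); return q[0]/q[2]*c['f']+c['cx'],q[1]/q[2]*c['f']+c['cy']
E
python3 - <<'E'
from h import *
for n in ['scene','top','wrist']:
    c=cam(n); cv2.imwrite(f'pics/{n}0.png',c['pixels']); np.save(f'{n}0.npy',c,allow_pickle=True)
    print(n,c['fov_y'],c['cx'],c['cy'],c['o'],c['R'].round(3).tolist(),(c['depth']>0).mean())
print(get_obs())
E
```

```text
scene 42.43762017060038 317.1306473813421 194.38274767770145 [ 1.04206714 -0.2573911   0.9675371 ] [[0.562, 0.695, -0.448], [0.827, -0.482, 0.29], [-0.014, -0.533, -0.846]] 0.996296875
top 57.03507340936732 321.41616748860883 193.5381246674452 [0.43290406 0.02268094 0.84744451] [[-0.018, -0.988, 0.151], [-1.0, 0.02, 0.014], [-0.017, -0.15, -0.988]] 0.99616015625
wrist 60.62208067368322 318.59270760491773 193.20885912685162 [0.08346494 0.64784753 0.37269409] [[0.232, 0.936, 0.265], [0.973, -0.223, -0.064], [-0.001, 0.273, -0.962]] 0.995828125
{'clock': 0.15, 'joints': array([-1.38003049,  0.46823031, -0.0115817 ,  1.60339865,  0.006016  ,
        1.07137245, -0.0562876 ]), 'qvel': array([-1.37414894e-03, -2.88239846e-03,  6.56942495e-04, -2.28536842e-03,
       -7.85896167e-04, -1.32653054e-05, -3.65769037e-04]), 'joint_torque': array([ 9.83300270e-04, -5.32792854e+01,  2.17442022e-02, -2.51554209e+01,
        1.15304324e-02,  5.52207333e-03,  7.47030214e-06]), 'tcp_pos': array([0.15055032, 0.63191299, 0.24152672]), 'tcp_rot': array([ 1.16648688e-01,  9.93173001e-01, -6.87403355e-04, -1.64764836e-05]), 'wrist_force': array([-0.01727996,  0.29011372, -0.15117837]), 'ft_torque': array([-0.02823132,  0.0029751 ,  0.03963344]), 'grip_width': 0.9938043839755442}
```

View pics/scene0.png

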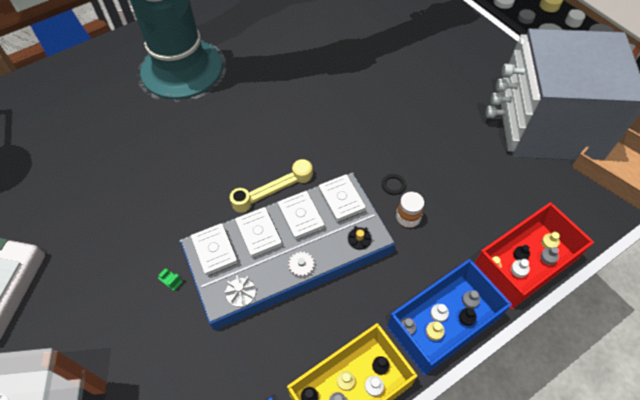

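View pics/top0.png

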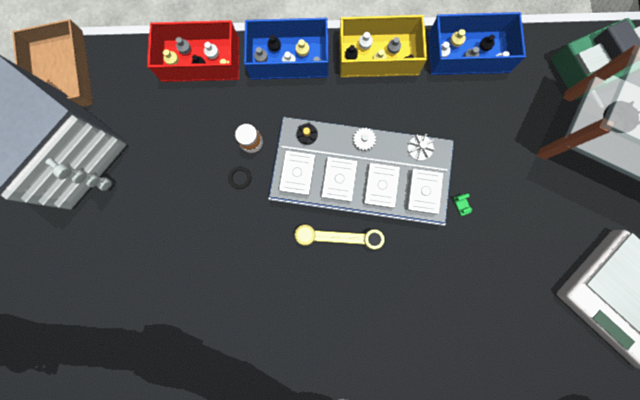

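```bash
python3 - <<'E'
import numpy as np
from h import *
c=np.load('top0.npy',allow_pickle=True).item()
P=pts(c)
for v in range(100,360,20):
    print(v,[tuple((P[v,u]*1000).round().astype(int)) for u in range(160,500,40)])
E
```

```text
100 [(np.int64(801), np.int64(425), np.int64(1)), (np.int64(799), np.int64(327), np.int64(-1)), (np.int64(796), np.int64(229), np.int64(0)), (np.int64(794), np.int64(132), np.int64(-1)), (np.int64(790), np.int64(34), np.int64(3)), (np.int64(789), np.int64(-62), np.int64(1)), (np.int64(786), np.int64(-159), np.int64(0)), (np.int64(783), np.int64(-254), np.int64(2)), (np.int64(781), np.int64(-350), np.int64(1))]
120 [(np.int64(750), np.int64(423), np.int64(-1)), (np.int64(748), np.int64(325), np.int64(0)), (np.int64(745), np.int64(228), np.int64(1)), (np.int64(743), np.int64(131), np.int64(1)), (np.int64(740), np.int64(35), np.int64(1)), (np.int64(737), np.int64(-60), np.int64(3)), (np.int64(736), np.int64(-156), np.int64(0)), (np.int64(734), np.int64(-251), np.int64(0)), (np.int64(731), np.int64(-346), np.int64(1))]
140 [(np.int64(700), np.int64(421), np.int64(-2)), (np.int64(698), np.int64(324), np.int64(-1)), (np.int64(674), np.int64(211), np.int64(69)), (np.int64(679), np.int64(125), np.int64(48)), (np.int64(675), np.int64(35), np.int64(53)), (np.int64(669), np.int64(-53), np.int64
[... 3596 characters left out ...]
, np.int64(-2)), (np.int64(280), np.int64(132), np.int64(0)), (np.int64(279), np.int64(43), np.int64(1)), (np.int64(278), np.int64(-45), np.int64(3)), (np.int64(277), np.int64(-133), np.int64(3)), (np.int64(276), np.int64(-221), np.int64(2)), (np.int64(274), np.int64(-308), np.int64(1))]
340 [(np.int64(242), np.int64(397), np.int64(3)), (np.int64(240), np.int64(309), np.int64(0)), (np.int64(239), np.int64(220), np.int64(1)), (np.int64(238), np.int64(132), np.int64(0)), (np.int64(237), np.int64(44), np.int64(0)), (np.int64(236), np.int64(-44), np.int64(1)), (np.int64(234), np.int64(-131), np.int64(0)), (np.int64(233), np.int64(-218), np.int64(1)), (np.int64(232), np.int64(-305), np.int64(0))]
```

The top view shows the caddy with four white covers at about (297,172), (340,178), (382,185) and (426,190). The loose parts are on its far side, at (307,133), (364,138) and (421,147). The crank is on the near side. Next I'll measure the covers in both views.

```bash
python3 - <<'E'
from h import *
T=[]
for n in ['top','scene']:
    c=np.load(n+'0.npy',allow_pickle=True).item()
    P=pts(c); px=c['pixels'].astype(int)
    m=((px.min(-1)>140)&(P[...,2]>0.062)&(P[...,2]<.09)&(abs(P[...,0]-.58)<.15)&(abs(P[...,1])<.26)).astype(np.uint8)
    m=cv2.morphologyEx(m,cv2.MORPH_CLOSE,np.ones((3,3)))
    k,l,s,ce=cv2.connectedComponentsWithStats(m)
    for i in range(1,k):
        if s[i,4]<300: continue
        cn=max(cv2.findContours((l==i).astype(np.uint8),0,2)[0],key=cv2.contourArea)
        q=P[l==i]; z=np.median(q[:,2])
        cw=np.array([onplane(c,*p[0],z)[:2] for p in cn],np.float32)*1000
        r=cv2.minAreaRect(cw)
        print(n,s[i],ce[i].round(1),'z',z.round(4),'rect',np.round(r[0],1),np.round(r[1],1),round(r[2],2), onplane(c,*ce[i],z).round(4), q.mean(0).round(4))
c=np.load('top0.npy',allow_pickle=True).item()
im=cv2.resize(c['pixels'][100:240,250:470],None,fx=3.6,fy=3.6,interpolation=cv2.INTER_CUBIC); cv2.imwrite('pics/topz.png',im)
E
```

```text
top [236 124  21  21 345] [245.9 134. ] z 0.0703 rect [687.2 197.4] [45.9 44.2] 0.53 [0.6871 0.1977 0.0703] [0.6864 0.1973 0.0724]
top [353 128  23  22 378] [364.2 138.5] z 0.0648 rect [672.6 -61.7] [48.3 47.7] 88.66 [ 0.6724 -0.0622  0.0648] [ 0.6717 -0.0619  0.0673]
top [ 279  151   36   44 1238] [296.9 172.6] z 0.0769 rect [597.1  85.5] [64.7 89.3] 80.4 [0.5967 0.0855 0.0769] [0.596  0.0851 0.0805]
top [ 322  157   35   45 1228] [339.1 178.9] z 0.0746 rect [581.9  -4.5] [63.7 89.2] 80.53 [ 0.5815 -0.0045  0.0746] [ 0.5811 -0.0044  0.0777]
top [ 365  163   35   45 1259] [381.7 185.1] z 0.0738 rect [566.8 -94.6] [64.5 89.4] 80.47 [ 0.5665 -0.0947  0.0738] [ 0.566  -0.0942  0.0774]
top [ 408  169   35   45 1292] [425.1 191.1] z 0.0766 rect [ 551.5 -184.9] [65.  89.1] 80.38 [ 0.5511 -0.1849  0.0766] [ 0.5506 -0.1837  0.0813]
scene [ 319  175   47   45 1207] [341.5 196.8] z 0.0756 rect [602.2  86.2] [66.5 89.1] 80.4 [0.6034 0.0857 0.0756] [0.6041 0.0851 0.0776]
scene [ 278  191   46   46 1249] [300.5 213.8] z 0.0732 rect [586.9  -3.7] [65.1 89.2] 80.43 [ 0.588  -0.0042  0.0732] [ 0.588  -0.0043  0.0738]
scene [401 192  23  20 361] [412.1 201.8] z 0.0692 rect [691.  199.8] [45.3 45.4] 55.27 [0.6918 0.1994 0.0692] [0.6917 0.1994 0.0692]
scene [ 236  208   45   49 1299] [258.1 231. ] z 0.0724 rect [572.4 -94. ] [64.2 90.6] 80.39 [ 0.5728 -0.0944  0.0724] [ 0.5736 -0.0946  0.0744]
scene [ 192  224   45   52 1375] [213.6 248.2] z 0.0751 rect [ 558.3 -184.4] [63.8 93. ] 80.4 [ 0.5576 -0.1847  0.0751] [ 0.5591 -0.1848  0.0783]
scene [289 252  26  24 463] [301.3 263.5] z 0.0636 rect [675.9 -60.1] [47.9 48. ] 55.97 [ 0.6759 -0.0605  0.0636] [ 0.6777 -0.0614  0.0682]
```

View pics/topz.png

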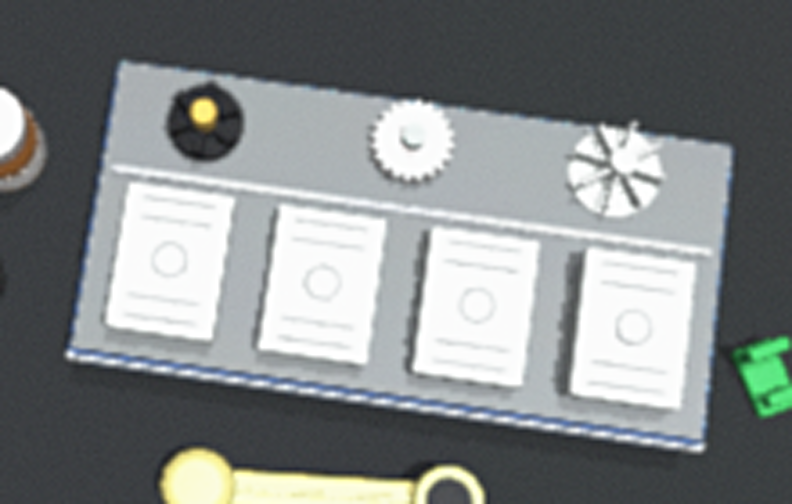

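Request:
move_arm(
  steps=[-0.015, -0.018, 0, 0, 0, -3.8, 1, -0.03, -0.034, 0, 0, 0, 0, 1, -0.03, -0.034, 0, 0, 0, 0, 1, -0.03, -0.034, 0, 0, 0, 0, 1, -0.03, -0.034, 0, 0, 0, 0, 1, -0.03, -0.034, 0, 0, 0, 0, 1, -0.03, -0.034, 0, 0, 0, 0, 1, -0.03, -0.034, 0, 0, 0, 0, 1, -0.03, -0.034, 0, 0, 0, 0, 1, -0.03, -0.034, 0, 0, 0, 0, 1, -0.03, -0.034, 0, 0, 0, 0, 1, -0.03, -0.034, 0, 0, 0, 0, 1, -0.03, -0.034, 0, 0, 0, 0, 1, -0.03, -0.034, 0, 0, 0, 0, 1, -0.03, -0.034, 0, 0, 0, 0, 1, -0.03, -0.034, 0, 0, 0, 0, 1, -0.03, -0.034, 0, 0, 0, 0, 1, -0.03, -0.034, 0, 0, 0, 0, 1, -0.015, -0.018, 0, 0, 0, 0, 1, 0, 0, 0, 0, 0, 0, 1],
  squeeze=40,
)

```text
clock: 2.15
tcp_pos: [0.5801, -0.0683, 0.242]
tcp_rot: [0.087, 0.996, -0.001, 0.0]
wrist_force: [-1.1, 0.8, 0.3]
grip_width: 0.001
```

```bash
cat > look.py <<'E'
from h import *
import sys
tag=sys.argv[1]
o=get_obs(); print(o['clock'],o['tcp_pos'].round(4),R.from_quat(o['tcp_rot']).as_matrix().round(3).tolist(),o['wrist_force'].round(2),o['grip_width'])
for n in sys.argv[2:]:
    c=cam(n); cv2.imwrite(f'pics/{n}{tag}.png',c['pixels']); np.save(f'{n}{tag}.npy',c,allow_pickle=True)
    P=pts(c); px=c['pixels'].astype(int)
    m=((px.min(-1)>140)&(P[...,2]>0.062)&(P[...,2]<.09)&(abs(P[...,0]-.58)<.15)&(abs(P[...,1])<.26)).astype(np.uint8)
    m=cv2.morphologyEx(m,cv2.MORPH_CLOSE,np.ones((3,3)))
    k,l,s,ce=cv2.connectedComponentsWithStats(m)
    for i in range(1,k):
        if s[i,4]<300: continue
        cn=max(cv2.findContours((l==i).astype(np.uint8),0,2)[0],key=cv2.contourArea)
        q=P[l==i]; z=np.median(q[:,2])
        cw=np.array([onplane(c,*p[0],z)[:2] for p in cn],np.float32)*1000
        r=cv2.minAreaRect(cw)
        print(n,s[i],ce[i].round(1),'z',z.round(4),'rect',np.round(r[0],1),np.round(r[1],1),round(r[2],2), onplane(c,*ce[i],z).round(4))
E
python3 look.py 1 wrist
```

```text
2.15 [ 0.5801 -0.0683  0.242 ] [[-0.985, 0.173, 0.0], [0.173, 0.985, -0.002], [-0.001, -0.002, -1.0]] [-1.07  0.85  0.33] 0.0007510875447437229
wrist [ 143  119   82   97 6920] [184.9 166.4] z 0.0755 rect [ 552.8 -184.3] [63.6 86.7] 80.06 [ 0.5506 -0.1839  0.0755]
wrist [ 251  118   73   97 6834] [288.2 165.4] z 0.0729 rect [568.2 -94.5] [62.7 87.4] 80.25 [ 0.566  -0.0939  0.0729]
wrist [ 355  118   76   96 6686] [391.2 164.2] z 0.0738 rect [583.3  -3.9] [63.2 86.2] 80.29 [ 0.5805 -0.0034  0.0738]
wrist [ 456  118   84   97 6402] [496.3 165.3] z 0.0762 rect [599.2  86.6] [62.8 86.5] 80.41 [0.5969 0.0873 0.0762]
wrist [ 591  215   49   45 1676] [614.8 237. ] z 0.0698 rect [688.9 198.9] [44.8 45. ] 46.39 [0.6884 0.1994 0.0698]
wrist [335 240  33  38 423] [355.7 256.4] z 0.0637 rect [667.7 -47.7] [47.6 20.4] 24.6 [ 0.6691 -0.0471  0.0637]
wrist [187 243  42  47 384] [208.3 269.8] z 0.0732 rect [ 652.9 -196.7] [47.9 30.2] 21.3 [ 0.6539 -0.1909  0.0732]
```

View pics/wrist1.png

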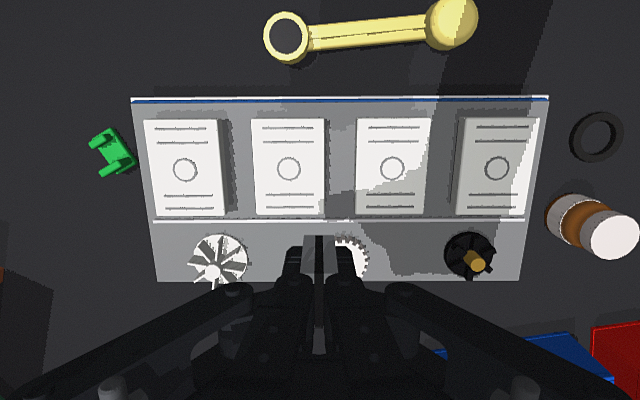

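The wrist view shows all four rings, at (184,169), (288,168), (392,168) and (497,169). The fingers are shut and clear of everything. All three views agree to within a few mm. I'll start with cover 4, pressing its near end.

Request:
move_arm(
  steps=[0.007, -0.024, 0.02, 0, 0, 0, 1, 0.007, -0.024, 0.02, 0, 0, 0, 1, 0.007, -0.024, 0.02, 0, 0, 0, 1, 0.007, -0.024, 0.02, 0, 0, 0, 1, 0.008, -0.023, 0.02, 0, 0, 0, 1, 0, 0, 0.02, 0, 0, 0, 1, 0, 0, 0.015, 0, 0, 0, 1, 0, 0, 0.005, 0, 0, 0, 1, 0, 0, 0, 0, 0, 0, 1, 0, 0, 0, 0, 0, 0, 1],
)

```text
clock: 3.2
tcp_pos: [0.5247, -0.1745, 0.1029]
tcp_rot: [0.083, 0.997, 0.0, 0.001]
wrist_force: [0.6, -0.4, -0.1]
grip_width: 0.002
```

```bash
python3 look.py 2 wrist
```

```text
3.2 [ 0.5247 -0.1745  0.1029] [[-0.986, 0.165, 0.001], [0.165, 0.986, 0.0], [-0.001, 0.0, -1.0]] [ 0.58 -0.37 -0.11] 0.0015950332420816495
wrist [  421   205   133   136 11723] [488.3 263.2] z 0.0729 rect [560.9 -95. ] [65.7 79.1] 80.43 [ 0.5538 -0.0899  0.0729]
wrist [ 244  206  128   87 5913] [300.4 240. ] z 0.0753 rect [ 530.1 -181.1] [63.2 47. ] 80.97 [ 0.5237 -0.1837  0.0753]
wrist [ 570  212   70  146 6630] [614.9 295.7] z 0.0737 rect [580.5 -20.7] [40.  86.5] 80.44 [ 0.5838 -0.0243  0.0737]
wrist [419 331  28  26 300] [431.7 344.2] z 0.0729 rect [ 599.5 -122.2] [22.3  6.8] 45.85 [ 0.5992 -0.1228  0.0729]
```

View pics/wrist2.png

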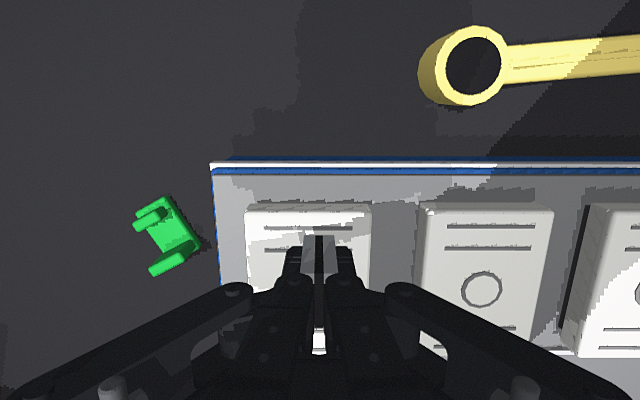

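Request:
move_arm(
  steps=[0, -0.005, 0.005, 0, 0, 0, 1, 0, 0, 0.005, 0, 0, 0, 1, 0, 0, 0.003, 0, 0, 0, 1, 0, 0, 0, 0, 0, 0, 1, 0, 0, 0, 0, 0, 0, 1],
)

```text
clock: 3.75
tcp_pos: [0.5231, -0.1801, 0.0892]
tcp_rot: [0.084, 0.996, 0.0, -0.0]
wrist_force: [-0.4, -0.3, 0.1]
grip_width: -0.002
```

Request:
move_arm(
  steps=[0, 0, 0.001, 0, 0, 0, 1, 0, 0, 0.001, 0, 0, 0, 1, 0, 0, 0, 0, 0, 0, 1],
)

```text
clock: 4.05
tcp_pos: [0.5231, -0.1801, 0.0872]
tcp_rot: [0.084, 0.996, 0.0, -0.0]
wrist_force: [-0.0, 0.8, -0.0]
grip_width: 0.002
```

Request:
move_arm(
  steps=[0, 0, 0.001, 0, 0, 0, 1, 0, 0, 0, 0, 0, 0, 1],
)

```text
clock: 4.25
tcp_pos: [0.5231, -0.1802, 0.0863]
tcp_rot: [0.084, 0.996, -0.0, 0.0]
wrist_force: [-0.4, -0.4, 1.0]
grip_width: 0.004
```

Request:
move_arm(
  steps=[0, 0, 0.001, 0, 0, 0, 1, 0, 0, 0, 0, 0, 0, 1],
)

```text
clock: 4.45
tcp_pos: [0.5229, -0.1801, 0.0853]
tcp_rot: [0.084, 0.996, 0.0, -0.0]
wrist_force: [-0.9, 0.2, 1.2]
grip_width: 0.002
```

Request:
move_arm(
  steps=[0, 0, 0.001, 0, 0, 0, 1, 0, 0, 0, 0, 0, 0, 1],
)

```text
clock: 4.65
tcp_pos: [0.5227, -0.18, 0.0842]
tcp_rot: [0.084, 0.996, 0.0, -0.0]
wrist_force: [-2.7, 0.2, 3.4]
grip_width: -0.001
```

Request:
move_arm(
  steps=[0, 0, 0.001, 0, 0, 0, 1, 0, 0, 0, 0, 0, 0, 1],
)

```text
clock: 4.85
tcp_pos: [0.5226, -0.18, 0.0835]
tcp_rot: [0.084, 0.996, 0.0, -0.001]
wrist_force: [-3.2, 1.9, 7.5]
grip_width: 0.005
```

```bash
python3 look.py 3 scene top wrist
```

```text
4.85 [ 0.5226 -0.18    0.0835] [[-0.986, 0.167, -0.001], [0.167, 0.986, 0.001], [0.001, 0.0, -1.0]] [-3.2   1.9   7.53] 0.004674635364805081
scene [ 319  175   47   45 1214] [341.5 196.9] z 0.0756 rect [602.5  86.1] [66.6 89.6] 80.21 [0.6036 0.0857 0.0756]
scene [ 278  191   47   47 1249] [300.6 213.8] z 0.0732 rect [587.   -3.7] [64.9 89.3] 80.43 [ 0.5882 -0.0041  0.0732]
scene [401 192  23  20 363] [412.1 201.8] z 0.0694 rect [691.2 199.6] [44.6 46.2] 50.83 [0.6919 0.1992 0.0694]
scene [ 236  208   45   48 1283] [257.9 230.9] z 0.0724 rect [571.4 -93.8] [64.2 88.7] 80.39 [ 0.5725 -0.0944  0.0724]
scene [ 192  225   44   49 1214] [214.2 250.3] z 0.076 rect [ 559.1 -184.9] [63.4 88.4] 80.36 [ 0.5627 -0.1859  0.076 ]
scene [289 252  26  24 467] [301.3 263.6] z 0.0635 rect [675.8 -60.1] [48.1 48. ] 55.43 [ 0.6761 -0.0607  0.0635]
top [236 124  21  21 348] [245.9 134. ] z 0.0704 rect [687.1 197.5] [44.5 45.6] 88.71 [0.6869 0.1977 0.0704]
top [353 128  23  22 380] [364.3 138.6] z 0.0648 rect [672.6 -61.7] [48.3 47.7] 88.66 [ 0.6724 -0.0622  0.0648]
top [ 279  151   36   44 1237] [296.9 1
[... 195 characters left out ...]
[ 365  163   35   44 1231] [381.9 184.8] z 0.074 rect [567.4 -95. ] [63.9 88. ] 80.47 [ 0.567 -0.095  0.074]
top [411 169  28  23 358] [420.9 178.3] z 0.0801 rect [ 571.9 -183.4] [53.8 47.6] 80.4 [ 0.5782 -0.1768  0.0801]
wrist [ 250  221  139   72 5554] [318.9 248.7] z 0.0709 rect [ 525.3 -180.3] [63.9 36. ] 80.37 [ 0.5208 -0.1797  0.0709]
wrist [  446   223   150   136 13416] [521.8 278.5] z 0.0729 rect [558.4 -94. ] [64.7 71.7] 80.26 [ 0.5506 -0.0893  0.0729]
wrist [ 599  296   41   92 2781] [623.1 345.8] z 0.0709 rect [598.3 -40.7] [57.5 19.9] 4.67 [ 0.5986 -0.0384  0.0709]
wrist [312 329  14  26 301] [318.5 341.9] z 0.0774 rect [ 565.3 -187.5] [ 6.3 14.1] 80.35 [ 0.5655 -0.1875  0.0774]
```

```bash
cat > prof.py <<'E'
from h import *
import sys
a=np.radians(-9.6); bx=np.array([np.cos(a),np.sin(a)]); by=np.array([-np.sin(a),np.cos(a)])
C={'scene':[(602.4,86.1),(587,-3.7),(572,-94),(558.3,-184.6)],'top':[(597.1,85.5),(582,-4.5),(567,-94.8),(551.5,-184.9)]}
for n in ['scene','top']:
  for t in sys.argv[1:]:
    c=np.load(f'{n}{t}.npy',allow_pickle=True).item(); P=pts(c); px=c['pixels'].astype(int)
    for i,ce in enumerate(C[n]):
        d=P[...,:2]*1000-np.array(ce); u=d@bx; v=d@by
        out=[]
        for lo in range(-40,40,10):
            m=(u>lo)&(u<lo+10)&(abs(v)<28)&(px.min(-1)>140)
            out.append(round(float(np.median(P[m][:,2]))*1000,1) if m.sum()>5 else None)
        print(n,t,'cover',i+1,out)
E
python3 prof.py 0 3
python3 -c "
import cv2
a=cv2.imread('pics/scene3.png')[130:330,150:410];cv2.imwrite('pics/s3z.png',cv2.resize(a,None,fx=2.9,fy=2.9,interpolation=2))"
```

```text
scene 0 cover 1 [75.8, 75.7, 75.9, 75.7, 75.9, 75.9, 75.8, 75.8]
scene 0 cover 2 [73.1, 73.2, 73.4, 73.5, 73.5, 73.3, 73.4, 73.2]
scene 0 cover 3 [72.3, 72.3, 72.5, 72.7, 72.5, 72.3, 72.5, 72.7]
scene 0 cover 4 [74.8, 75.1, 75.3, 75.2, 75.1, 75.2, 75.3, 74.8]
scene 3 cover 1 [75.7, 76.0, 75.6, 76.0, 75.9, 75.9, 75.8, 75.6]
scene 3 cover 2 [73.2, 73.5, 73.6, 73.9, 73.6, 73.4, 73.0, 73.3]
scene 3 cover 3 [72.3, 72.6, 72.4, 72.6, 72.6, 72.5, 72.4, 72.3]
scene 3 cover 4 [71.1, 72.6, 73.6, 75.7, 76.7, 77.9, 79.2, 79.3]
top 0 cover 1 [77.2, 77.0, 76.8, 77.2, 77.5, 77.2, 77.1, 77.0]
top 0 cover 2 [74.8, 74.7, 74.5, 75.0, 74.7, 74.7, 74.7, 74.7]
top 0 cover 3 [74.1, 73.9, 73.9, 74.1, 74.3, 73.7, 73.9, 73.8]
top 0 cover 4 [76.9, 76.7, 76.5, 76.8, 77.0, 76.8, 76.6, 77.1]
top 3 cover 1 [77.0, 77.0, 77.0, 77.3, 76.9, 77.0, 76.7, 76.9]
top 3 cover 2 [74.6, 74.7, 74.7, 74.9, 74.8, 74.7, 74.5, 74.7]
top 3 cover 3 [74.1, 74.1, 73.8, 74.3, 74.5, 74.0, 74.1, 73.9]
top 3 cover 4 [71.3, None, None, 77.6, 77.1, 78.6, 80.1, 81.5]
```

View pics/s3z.png

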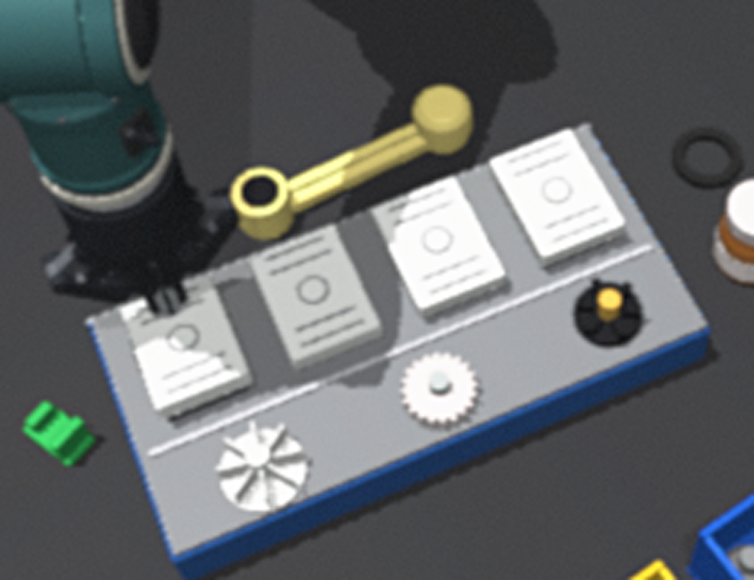

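Cover 4 rocks. Its near end is down and its far end up by about 0.12–0.13 rad, while the others stay level. I'll lift off and move over its ring.

Request:
move_arm(
  steps=[0, 0, -0.005, 0, 0, 0, 1, 0, 0, -0.01, 0, 0, 0, 1, -0.01, 0, -0.005, 0, 0, 0, 1, -0.011, 0.001, 0, 0, 0, 0, 1, -0.011, 0, 0, 0, 0, 0, 1, 0, 0, 0.005, 0, 0, 0, 1, 0, 0, 0, 0, 0, 0, 1, 0, 0, 0, 0, 0, 0, 1],
)

```text
clock: 5.8
tcp_pos: [0.554, -0.1844, 0.0975]
tcp_rot: [0.084, 0.996, 0.0, -0.001]
wrist_force: [0.1, 0.4, -0.7]
grip_width: 0.001
```

```bash
python3 look.py 4 scene top|grep -v "75.6"; python3 prof.py 4 | grep "cover 4"
python3 - <<'E'
from h import *
o=get_obs();t=o['tcp_pos']+R.from_quat(o['tcp_rot']).as_matrix()[:,2]*.011
for n in ['scene','top']:
    c=np.load(n+'4.npy',allow_pickle=True).item(); print(n,'tip proj',proj(c,t), 'below on cover',proj(c,[t[0],t[1],.0755]))
E
python3 -c "
import cv2
a=cv2.imread('pics/scene4.png')[170:290,160:300];b=cv2.imread('pics/top4.png')[130:250,370:510]
cv2.imwrite('pics/s4z.png',cv2.resize(cv2.hconcat([a,b]),None,fx=2.8,fy=2.8,interpolation=2))"
```

```text
5.8 [ 0.554  -0.1844  0.0975] [[-0.986, 0.167, -0.002], [0.167, 0.986, 0.0], [0.002, 0.0, -1.0]] [ 0.1   0.36 -0.72] 0.0006683247573300886
scene [ 319  175   47   46 1216] [341.5 196.9] z 0.0757 rect [603.1  85.8] [66.9 90.9] 80.02 [0.6037 0.0856 0.0757]
scene [ 278  191   46   47 1246] [300.6 213.8] z 0.0731 rect [586.9  -3.9] [65.5 89.3] 80.38 [ 0.5882 -0.0041  0.0731]
scene [401 192  23  20 366] [412.  201.8] z 0.0692 rect [691.1 199.6] [44.6 46.2] 50.83 [0.6918 0.1991 0.0692]
scene [ 236  208   45   48 1290] [258. 231.] z 0.0724 rect [571.5 -93.8] [64.2 88.8] 80.39 [ 0.5727 -0.0944  0.0724]
scene [195 233  42  42 885] [215.7 254.4] z 0.0749 rect [ 567.5 -186.3] [63.3 69.8] 80.66 [ 0.5716 -0.1876  0.0749]
scene [289 252  26  24 462] [301.4 263.6] z 0.0637 rect [676.  -59.8] [47.5 48.1] 70.27 [ 0.6763 -0.0605  0.0637]
top [236 124  21  21 347] [245.9 134. ] z 0.0703 rect [687.1 197.5] [44.5 45.6] 88.71 [0.687  0.1977 0.0703]
top [353 128  23  22 377] [364.1 138.5] z 0.0649 rect [672.6 -61.6] [47.9 48.2] 69.66 [ 0.6726 -0.0618  0.0649]
top [ 279  151   36   44 1238] [296.9 172.6] z 
[... 155 characters left out ...]
3 [ 0.582  -0.0045  0.0747]
top [ 365  163   35   45 1243] [381.9 185. ] z 0.0739 rect [566.9 -94.9] [64.  89.1] 80.47 [ 0.5666 -0.095   0.0739]
top [408 187  33  27 606] [423.4 201.9] z 0.0765 rect [ 531.2 -181.9] [64.6 49.2] 78.98 [ 0.5284 -0.18    0.0765]
scene 4 cover 4 [None, 74.3, 75.0, 75.1, 75.6, 74.9, 75.1, 75.2]
top 4 cover 4 [76.8, 76.8, 76.5, 76.7, 75.6, None, None, 77.3]
scene tip proj (np.float64(211.66637178750332), np.float64(244.0889253521258)) below on cover (np.float64(212.77966728215273), np.float64(246.77043604481196))
top tip proj (np.float64(426.0784836050059), np.float64(188.84202201038224)) below on cover (np.float64(424.647766004127), np.float64(189.72547723218918))
```

View pics/s4z.png

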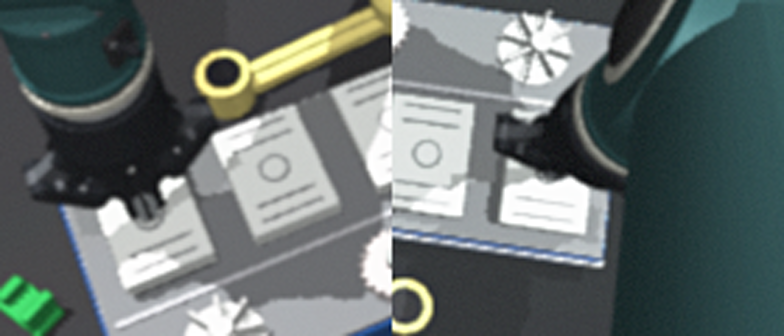

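The cover sprang back level, and the tip is over the ring, offset by about 2 mm or less averaged over the two views. Now I'll press down on the middle.

Request:
move_arm(
  steps=[0, 0, 0.005, 0, 0, 0, 1, 0, 0, 0.004, 0, 0, 0, 1, 0, 0, 0.001, 0, 0, 0, 1, 0, 0, 0, 0, 0, 0, 1],
)

```text
clock: 6.3
tcp_pos: [0.5546, -0.1844, 0.0879]
tcp_rot: [0.084, 0.996, 0.0, -0.0]
wrist_force: [0.2, -0.4, -0.3]
grip_width: -0.002
```

Request:
move_arm(
  steps=[0, 0, 0.001, 0, 0, 0, 1, 0, 0, 0, 0, 0, 0, 1],
)

```text
clock: 6.5
tcp_pos: [0.5549, -0.1845, 0.0873]
tcp_rot: [0.084, 0.996, 0.0, 0.0]
wrist_force: [0.1, -0.3, 0.2]
grip_width: 0.001
```

Request:
move_arm(
  steps=[0, 0, 0.001, 0, 0, 0, 1, 0, 0, 0, 0, 0, 0, 1],
)

```text
clock: 6.7
tcp_pos: [0.5551, -0.1846, 0.0868]
tcp_rot: [0.084, 0.996, 0.0, 0.0]
wrist_force: [-1.9, -0.4, 4.2]
grip_width: -0.002
```

Request:
move_arm(
  steps=[0, 0, 0.001, 0, 0, 0, 1, 0, 0, 0, 0, 0, 0, 1],
)

```text
clock: 6.9
tcp_pos: [0.5551, -0.1846, 0.0863]
tcp_rot: [0.084, 0.996, 0.0, 0.0]
wrist_force: [-1.6, 1.1, 8.4]
grip_width: -0.003
```

Request:
move_arm(
  steps=[0, 0, 0.001, 0, 0, 0, 1, 0, 0, 0, 0, 0, 0, 1],
)

```text
clock: 7.1
tcp_pos: [0.5551, -0.1846, 0.0855]
tcp_rot: [0.084, 0.996, 0.0, 0.0]
wrist_force: [-2.5, 1.6, 8.8]
grip_width: 0.0
```

Request:
move_arm(
  steps=[0, 0, 0.001, 0, 0, 0, 1, 0, 0, 0, 0, 0, 0, 1],
)

```text
clock: 7.3
tcp_pos: [0.5552, -0.1846, 0.0845]
tcp_rot: [0.084, 0.996, 0.0, 0.0]
wrist_force: [-2.8, 2.0, 9.3]
grip_width: -0.001
```

Request:
move_arm(
  steps=[0, 0, 0.001, 0, 0, 0, 1, 0, 0, 0, 0, 0, 0, 1],
)

```text
clock: 7.5
tcp_pos: [0.5552, -0.1846, 0.0835]
tcp_rot: [0.084, 0.996, 0.0, 0.0]
wrist_force: [-2.6, 1.0, 9.2]
grip_width: -0.0
```

It is sliding down at about 9 N. I'll keep going to the hard stop.

Request:
move_arm(
  steps=[0, 0, 0.001, 0, 0, 0, 1, 0, 0, 0, 0, 0, 0, 1],
)

```text
clock: 7.7
tcp_pos: [0.5551, -0.1846, 0.0826]
tcp_rot: [0.084, 0.996, 0.0, 0.0]
wrist_force: [-4.5, 1.3, 11.4]
grip_width: -0.002
```

Request:
move_arm(
  steps=[0, 0, 0.001, 0, 0, 0, 1, 0, 0, 0, 0, 0, 0, 1],
)

```text
clock: 7.9
tcp_pos: [0.5551, -0.1846, 0.0823]
tcp_rot: [0.084, 0.996, 0.001, 0.0]
wrist_force: [-6.1, 2.1, 17.0]
grip_width: 0.002
```

Request:
move_arm(
  steps=[0, 0, 0.001, 0, 0, 0, 1, 0, 0, 0, 0, 0, 0, 1],
)

```text
clock: 8.1
tcp_pos: [0.5551, -0.1846, 0.0822]
tcp_rot: [0.084, 0.996, 0.001, 0.0]
wrist_force: [-8.7, 3.5, 24.2]
grip_width: -0.003
```

It hit a hard stop at TCP z = 0.0822, having sunk about 4.5 mm. I'll ease off slightly to about 20 N, let it settle and check.

Request:
move_arm(
  steps=[0, 0, -0.0005, 0, 0, 0, 1, 0, 0, 0, 0, 0, 0, 1, 0, 0, 0, 0, 0, 0, 1, 0, 0, 0, 0, 0, 0, 1, 0, 0, 0, 0, 0, 0, 1],
)

```text
clock: 8.6
tcp_pos: [0.5551, -0.1846, 0.0822]
tcp_rot: [0.084, 0.996, 0.001, 0.0]
wrist_force: [-7.3, 2.6, 19.7]
grip_width: 0.002
```

```bash
python3 look.py 5 scene top wrist|head -1; python3 prof.py 5; python3 -c "
from h import *
o=get_obs();print(o['wrist_force'],o['tcp_pos'])
a=cv2.imread('pics/scene5.png')[150:330,150:410]
cv2.imwrite('pics/s5z.png',cv2.resize(a,None,fx=2.8,fy=2.8,interpolation=2))"
```

```text
8.6 [ 0.5551 -0.1846  0.0822] [[-0.986, 0.167, 0.001], [0.167, 0.986, 0.001], [-0.001, 0.001, -1.0]] [-7.28  2.61 19.71] 0.0024525432729770027
scene 5 cover 1 [75.7, 75.6, 75.6, 76.3, 75.9, 75.7, 75.8, 76.1]
scene 5 cover 2 [73.1, 73.4, 73.1, 73.5, 73.7, 73.4, 73.6, 73.2]
scene 5 cover 3 [72.6, 72.5, 72.1, 72.7, 72.8, 72.4, 72.4, 72.4]
scene 5 cover 4 [None, None, 70.6, 70.0, 70.4, 70.7, 70.8, 70.8]
top 5 cover 1 [77.1, 77.0, 76.8, 77.1, 77.1, 77.3, 76.9, 77.4]
top 5 cover 2 [75.0, 74.5, 74.7, 75.0, 74.9, 74.6, 75.0, 74.7]
top 5 cover 3 [74.1, 73.8, 74.0, 74.0, 74.3, 73.8, 74.0, 74.0]
top 5 cover 4 [72.3, 72.2, 72.1, 72.5, None, None, None, 71.5]
[-6.00533467  2.09155463 19.83452401] [ 0.55512788 -0.1846193   0.08228509]
```

View pics/s5z.png

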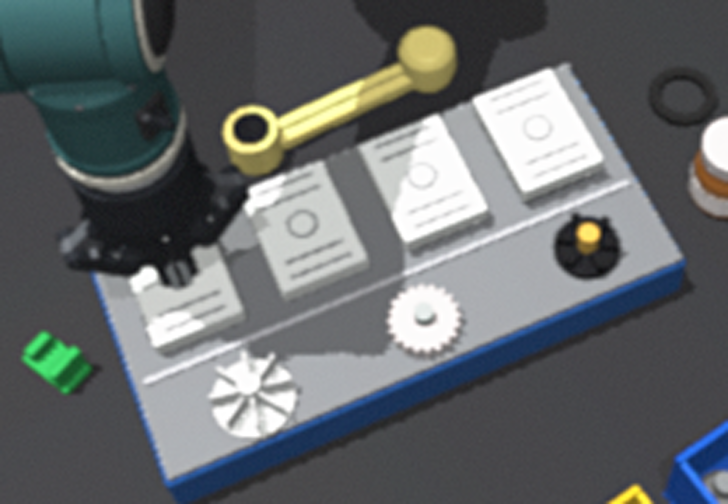

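Cover 4 is level and about 4.4 mm lower in both views. The other covers and parts haven't moved, and the press is holding at about 20 N. I'm handing it in.

```bash
python3 -c "
from cell import *
print(job_done())"
```

```text
the job is handed in; nothing more can be done
None
```

Cover 4, at the block's −y end, was the loose one. It is now pressed home, and I handed the job in at about 8.7 s with the shut fingers still pressing its ring mark at about 20 N.

- **Finding it:** I pressed cover 4 first, over the ribs at its near end. It rocked by about 0.12–0.13 rad under a few newtons and sprang back level when I let go. Since that was the one that rocked, I did not touch the other three covers.
- **Pressing it home:** On the ring mark it slid down at about 9 N, slightly less than the 11 N stated, then stopped hard. The force rose to 24 N with no further travel, and I eased it to about 20 N.
- **Last checks:** The depth images show cover 4 level and 4–5 mm lower than at the start in both the scene and top views. Covers 1–3 are unchanged, and the loose parts look unmoved in the last scene picture.
- **Disagreements:** The top and scene cameras differed by about 6 mm in x. I aimed between them, and the wrist camera agreed with that to within a couple of mm. A sideways force of about 6–7 N along x remained during the final press.

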